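# Nest the handled jug in the paint pail

## Task

Put the tall measuring jug away nested in the round pail: turn it so that its handle goes through the gap in the guard round the pail's rim, clear of the pail's own handle, and lower it until it stands upright and fully home on the pail's floor, then let go. The guard and handle band may be turned to either side on the pail, so feel or look for the gap; do not force or drop the jug, and keep the pail upright about where it is and leave the other things alone.

Things in the scene. Friction and masses are not known exactly. Their poses are not given: they have to be found in the camera images.
- jug: tall round open aluminium measuring jug, 132 mm high, outer radius 25 mm at the foot, 32 mm at the rim, wall 2.5 mm, 0.15 to 0.26 kg. Origin: centre of its underside, z up its axis; its one handle points along its +x. It can be gripped across the outside just under the rim (64 mm) in any direction: above height 87 mm nothing sticks out.
- jug_handle (a point): middle of the underside of the jug's handle arm, 45 mm out from the axis and 75 mm above the jug's underside (where it crosses the guard). The arm, 12 mm wide and 12 mm thick, runs level from the wall to 78 mm from the axis; there a leg (68 to 78 mm from the axis) hangs down to height 37 mm.
- pail: round open steel pail on the bench, 75 mm high, outer radius 37 mm at the foot, 42 mm at the rim, wall 3 mm, floor 4 mm thick, 0.7 kg. Origin: centre of its underside, z up its axis. Fully home, the jug's underside is 4 mm above the pail's and the handle arm lies in the guard's gap; with the arm resting on top of the guard the jug is 20 mm above instead.
- pail_guard (a point): on the pail's axis, 95 mm above its underside: top level of the thin guard wall (43 to 46.5 mm from the axis) on the black band round the rim. The guard has one gap 25 mm wide, down to the pail's rim. The poses do NOT give the gap's direction: it is anywhere within 69 degrees either side of the pail's +x. The band is stiff to turn (0.35 N m).
- pail_rim (a point): on the pail's axis at its rim, 75 mm above its underside. The pail's own black hook handle is on the band too, exactly opposite the gap, and turns with it: it reaches 86 mm from the axis, between 25 and 71 mm above the pail's underside.
- tape_roll_0: bystander: yellow roll of tape lying flat, 106 mm across, 24 mm high; origin at the centre of its underside
- sanding_block: bystander: dark sanding block, 110 x 63 x 22 mm; origin at the centre of its underside
- brush: bystander: flat paint brush with red handle, 245 mm long, lying flat; origin under its middle
- pot_black_0: bystander: closed black pot with a side handle and a lid, 114 mm high; origin at its underside
- mixing_cup_0: bystander: clear open mixing cup, 98 mm across, 118 mm high; origin at the centre of its underside
There are look-alikes about, which are no part of the job. Leave any purple look-alike of the jug alone.

How it is judged:
By the outcome, as a careful person would: the job done as asked, in the order asked, and still so for the second after the job is handed in, with the robot touching nothing.
It also fails if it takes over 72 s, if anything falls off the work surface, if the arm or the gripper's body presses on something with over 40 N, if the wrist force passes 120 N, or if a joint passes its speed limit or range.

## Robot

A 6-joint arm with a two-finger parallel gripper is mounted at the origin on a cart in front of the work surface, level with it; the furniture and walls round the work are solid. World frame = base frame: x ahead of the robot, y to its left, z up, the work surface at z = 0. Lengths are in mm, angles in rad, forces in N, time in s.
With the tool pointing down it reaches from about 275 to 1000 mm from the base axis. Payload 8.4 kg.
Tool frame: the origin (TCP) lies midway between the tips of the shut fingers; the grasp point (between the pads) lies 19 mm behind it; z points along the fingers, y is the line along which they close (so a half turn about z gives the same grasp; the last joint's range is limited). The gripper opens to 85 mm and grips with 20 to 120 N. Pads are 22 mm wide; open, the fingers measure 114 mm over their backs; the gripper's body (76 mm by 85 mm) begins 54 mm behind the grasp point. The pads swing forward as they close: fully open they stand 13 mm farther back than shut.
Start: joints at [1.155, 0.353, 1.633, -0, 1.155, -0.002], TCP at [251.306, 572.253, 231.281] pointing down, gripper open.
Joint ranges: [-2.63, 2.63], [-0.92, 2.1], [0.06, 2.66], [-1.3, 4.44], [0, 2.69], [-3.02, 3.02]. Speed limits (rad/s): [2.22, 2.22, 2.79, 3.14, 3.14, 3.14].

## Interface

Orientations are given as [roll, pitch, yaw] about the fixed x, y, z axes, in that order (R = Rz(yaw) Ry(pitch) Rx(roll)).
In Python, from rig import r, imaging gives the robot as it stands. The module is installed in compiled form; this text tells all that it offers.
- The arm moves only by the tool arm_command, never from a script. Its argument "deltas" is a list of rows, each an object of numbers: "hand": the finger opening in mm, from 0 to 85.4; "tx", "ty", "tz": the shift along the tool's x, y, z in mm; "wx", "wy", "wz": the turn, a rotation vector about the tool's x, y, z in rad. A call has 1 to 8 rows; each row shifts and turns the commanded pose from where the row before left it, along the tool's axes as they then stand; what a row does not reach is not made up. A row lasts 1/8 s, in which the tool goes at most 62.5 mm and 10.7 degrees, less where a joint would pass 70% of its speed; a pose out of reach is approached as far as the arm can. A call with a gripper value outside its range is refused whole. The fingers move at their own pace and stop on an object; "squeeze" is the grip in N (left out, the last holds). Time passes only in rows, so rows that do not move let the fingers close. It gives the time, the measured TCP pose, the force, the opening and the grip force at its end, in the units of the state.
- r.sense(): the state, without advancing time (a new reading comes with each control period).
- imaging.grab_frame(name): name is "scene" or "top" or "wrist"; returns a dict with "image" (480x640x3 uint8, red, green, blue), "mtx" (3x3 intrinsics, pixels), "D" ([k1, k2, p1, p2, k3] as OpenCV has them; the pictures are not rectified), "world_to_cam" (4x4, takes a point from world to camera coordinates). Camera axes: x right, y up, looking along -z (the intrinsics and any distortion apply to the point x, -y, -z); pixel columns grow to the right and rows downward; lengths in mm; the calibration is good to about 2 mm. A picture is of the moment at which its call begins. There is no depth.
- r.sign_off(): hands the job in; it is judged then, once.
The state is a dict: "clock": time; "qpos": joint angles; "qvel": joint speeds; "joint_efforts": joint torques, N m; "eef_pos": TCP position; "tcp_rot": TCP orientation; "contact_force": force on the tool from outside, world axes, zero at the start; "wrist_torque": the same for the moment, N m; "opening": opening from 0.0 (shut) to 1.0 (fully open); "grasp_force": force on a finger pad.
Only numpy, scipy, OpenCV 4.12 (cv2) and the standard library are available. Lean on these libraries where they do the work, as an engineer would, in place of code of your own. Each camera call takes 0.05 s, during which the arm holds its last target. There are 200 camera calls.

## Working session

There is one attempt and no reset: what is moved stays moved. The work goes in short steps, Python scripts to look and compute and a tool call to move; the robot and the scene stay as the last step left them, time stands still between calls to the robot, and variables do not carry over. Pictures are saved under pics/ and viewed, at most 10 in all, crops included, and the job is handed in when it is done.

Besides the shell and the picture viewer there is one more tool, called after ">>>" as name(argument=value, ...), one argument or row to a line, values as JSON. arm_command: Moves the arm, as the interface text tells. Its arguments: {"type":"object","properties":{"deltas":{"type":"array"},"squeeze":{"type":"number"}},"required":["deltas"]}

```bash
mkdir -p pics; cat > h.py <<'E'
import numpy as np, cv2, pickle
from rig import r, imaging
def grab(n,f):
    d=imaging.grab_frame(n); cv2.imwrite(f'pics/{f}.png',cv2.cvtColor(d['image'],cv2.COLOR_RGB2BGR)); pickle.dump(d,open(f'pics/{f}.pkl','wb')); return d
def load(f): return pickle.load(open(f'pics/{f}.pkl','rb'))
def ray(d,u,v):
    p=cv2.undistortPoints(np.array([[[u,v]]],float),np.array(d['mtx']),np.array(d['D'],float))[0,0]
    T=np.linalg.inv(d['world_to_cam']); return T[:3,3],T[:3,:3]@np.array([p[0],-p[1],-1.])
def at(d,u,v,z):
    o,k=ray(d,u,v); return np.round(o+k*(z-o[2])/k[2],1)
def px(d,P):
    T=np.array(d['world_to_cam']); p=np.atleast_2d(P)@T[:3,:3].T+T[:3,3]; p=p*[1,-1,-1]
    return np.round(cv2.projectPoints(p,np.zeros(3),np.zeros(3),np.array(d['mtx']),np.array(d['D'],float))[0][:,0],1)
def crop(f,u0,v0,u1,v1,k,g):
    i=cv2.imread(f'pics/{f}.png')[v0:v1,u0:u1]; cv2.imwrite(f'pics/{g}.png',cv2.resize(i,None,fx=k,fy=k,interpolation=cv2.INTER_CUBIC))
E
python3 - <<'E'
from h import *
a=grab('scene','s0');b=grab('top','t0')
cv2.imwrite('pics/t0s0.png',cv2.resize(np.vstack([cv2.imread('pics/t0.png'),cv2.imread('pics/s0.png')]),(400,600)))
for d in(a,b): print(np.linalg.inv(d['world_to_cam'])[:3,3])
print(r.sense())
E
```

```text
[   38.15216862 -1030.60928462   928.09412997]
[ 381.80288664   -2.56883278 1162.54488448]
{'clock': 0.1, 'qpos': array([ 1.15457498e+00,  3.53596030e-01,  1.63406705e+00, -1.36677407e-05,
        1.15520391e+00, -2.40008075e-03]), 'qvel': array([ 0.00042238, -0.00103845, -0.00254245,  0.00119654, -0.00145479,
        0.00042155]), 'joint_efforts': array([ 9.31230315e-04, -6.06355762e+01, -3.42821431e+01,  1.06947962e-04,
        3.94040690e-03,  3.71619740e-05]), 'eef_pos': array([251.14776432, 571.84543732, 230.62293294]), 'tcp_rot': array([-3.14031829e+00,  9.43872296e-06,  2.72777692e+00]), 'contact_force': array([-0.28584721, -0.76625849, -0.77035602]), 'wrist_torque': array([ 0.00501694,  0.02491721, -0.00071755]), 'grasp_force': 0.0, 'opening': 0.9999994035934995}
```

View pics/t0.png

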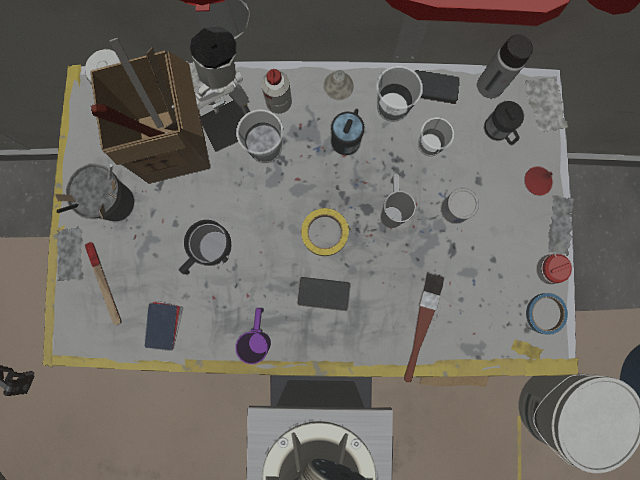

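View pics/s0.png

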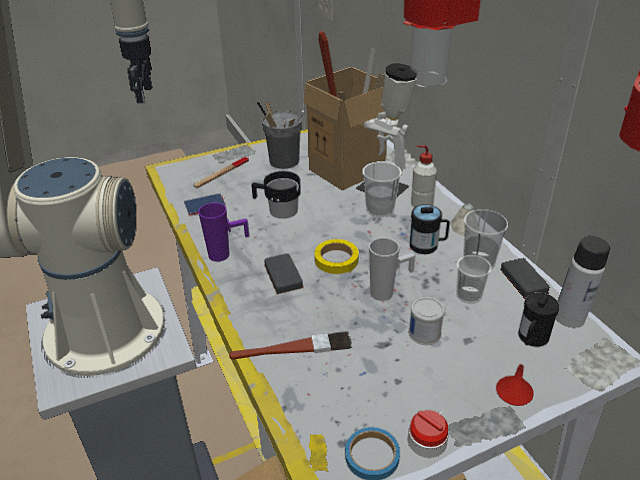

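Top view: candidates for the jug are the grey one at (399,208), handle towards (396,183), and the purple look-alike at (253,343). The grey aluminium one is meant. The pail with the black band is at (208,243), its hook handle towards (186,268). I'll confirm in one crop.

```bash
python3 - <<'E'
from h import *
crop('t0',160,200,260,290,4,'c1');crop('t0',350,165,450,255,4,'c2')
crop('s0',240,160,340,250,4,'c3');crop('s0',340,220,440,310,4,'c4')
I=lambda n:cv2.imread(f'pics/{n}.png')
cv2.imwrite('pics/c.png',cv2.resize(np.vstack([np.hstack([I('c1'),I('c2')]),np.hstack([I('c3'),I('c4')])]),(640,576)))
d=load('t0'); print(at(d,399,206,132),at(d,208,243,75))
E
```

```text
[ 575.4 -151.6  132. ] [502.9 241.9  75. ]
```

View pics/c.png

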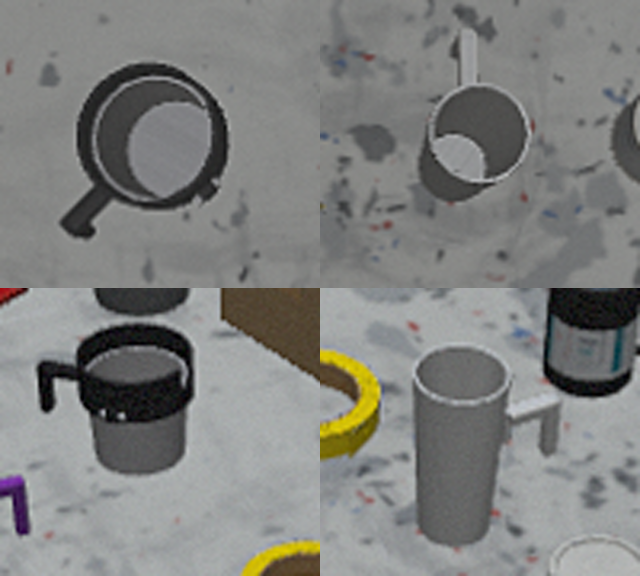

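```bash
python3 - <<'E'
from h import *
d=load('t0');s=load('s0')
j=at(d,400,206.2,132);h=at(d,396,175.5,87)
p=at(d,207.5,242.5,95);ph=at(d,183,269.5,71)
print(j,h,np.arctan2(*(h-j)[1::-1]),np.hypot(*(h-j)[:2]));print(p,ph,np.arctan2(*(p-ph)[1::-1]),np.hypot(*(h-j)[:2]),np.hypot(*(p-ph)[:2]))
# scene rim centres
print(at(s,340+(462-320)/3.2,220+(375-288)/3.2,132),at(s,240+136/3.2,160+(355-288)/3.2,95))
print(np.linalg.norm(j[:2]),np.linalg.norm(p[:2]))
E
```

```text
[ 575.  -153.6  132. ] [ 649.1 -152.5   87. ] 0.014843714021633727 74.10816419261783
[501.7 238.5  95. ] [446.4 294.6  71. ] -0.7925793684964694 74.10816419261783 78.77372658443933
[ 575.5 -159.6  132. ] [505.  233.1  95. ]
595.1621291715393 555.504401422707
```

```bash
cat >> h.py <<'E'
def plan(x,y,z,yaw,n):
    s=r.sense(); p=s['eef_pos']; y0=s['tcp_rot'][2]; dy=(yaw-y0+np.pi)%(2*np.pi)-np.pi
    th=-dy/n; R0=np.array([[np.cos(y0),np.sin(y0)],[np.sin(y0),-np.cos(y0)]])
    A=sum(np.array([[np.cos(k*th),-np.sin(k*th)],[np.sin(k*th),np.cos(k*th)]]) for k in range(n))
    t=np.linalg.solve(R0@A,np.array([x,y])-p[:2])
    print('rows',n,'tx %.2f ty %.2f tz %.2f wz %.4f'%(*t,(p[2]-z)/n,th))
E
python3 -c "
from h import *
plan(480,220,340,2.01,8)"
```

```text
rows 8 tx -51.70 ty -14.10 tz -13.67 wz 0.0897
```

>>> arm_command(
  deltas=[
    {"tx":-51.7,"ty":-14.1,"tz":-13.7,"wz":0.09},
    {"tx":-51.7,"ty":-14.1,"tz":-13.7,"wz":0.09},
    {"tx":-51.7,"ty":-14.1,"tz":-13.7,"wz":0.09},
    {"tx":-51.7,"ty":-14.1,"tz":-13.7,"wz":0.09},
    {"tx":-51.7,"ty":-14.1,"tz":-13.7,"wz":0.09},
    {"tx":-51.7,"ty":-14.1,"tz":-13.7,"wz":0.09},
    {"tx":-51.7,"ty":-14.1,"tz":-13.7,"wz":0.09},
    {"tx":-51.7,"ty":-14.1,"tz":-13.7,"wz":0.09},
  ],
)

```text
schema error: expected keys hand, tx, ty, tz, wx, wy, wz
```

>>> arm_command(
  deltas=[
    {"tx":0},
    {"tx":0},
  ],
)

```text
schema error: expected keys hand, tx, ty, tz, wx, wy, wz
```

```bash
python3 -c "
from h import *
d=grab('wrist','w1');print(r.sense()['eef_pos'],r.sense()['tcp_rot'],px(d,[[503,236,95],[503,236,75]]), np.linalg.inv(d['world_to_cam']))"
```

```text
[251.15901612 571.93359518 230.72093278] [-3.14055518e+00 -2.42431552e-05  2.72775574e+00] [[133.2 546.4]
 [140.8 528.7]] [[ 4.03358421e-01 -8.71242432e-01 -2.79711654e-01  1.79382462e+02]
 [ 9.15041580e-01  3.83735456e-01  1.24281967e-01  6.02904709e+02]
 [-9.44443761e-04 -3.06077972e-01  9.52005979e-01  3.74398433e+02]
 [ 0.00000000e+00  0.00000000e+00  0.00000000e+00  1.00000000e+00]]
```

View pics/w1.png

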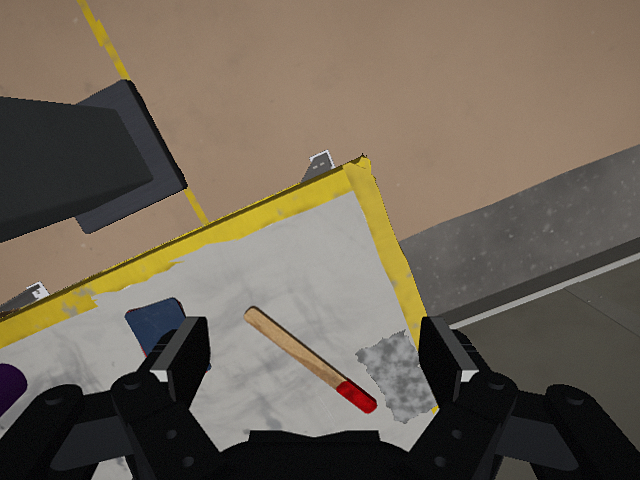

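The picture shows only the bench's left front corner (blue book and file) and the fingers. The move was refused because every row needs all the keys.

```bash
python3 -c "
from h import *
plan(525,185,320,2.01,8)"
```

```text
rows 8 tx -58.97 ty -13.62 tz -11.16 wz 0.0897
```

>>> arm_command(
  deltas=[
    {"hand":85,"tx":-55,"ty":-13,"tz":-11,"wx":0,"wy":0,"wz":0.09},
    {"hand":85,"tx":-55,"ty":-13,"tz":-11,"wx":0,"wy":0,"wz":0.09},
    {"hand":85,"tx":-55,"ty":-13,"tz":-11,"wx":0,"wy":0,"wz":0.09},
    {"hand":85,"tx":-55,"ty":-13,"tz":-11,"wx":0,"wy":0,"wz":0.09},
    {"hand":85,"tx":-55,"ty":-13,"tz":-11,"wx":0,"wy":0,"wz":0.09},
    {"hand":85,"tx":-55,"ty":-13,"tz":-11,"wx":0,"wy":0,"wz":0.09},
    {"hand":85,"tx":-55,"ty":-13,"tz":-11,"wx":0,"wy":0,"wz":0.09},
    {"hand":85,"tx":-55,"ty":-13,"tz":-11,"wx":0,"wy":0,"wz":0.09},
  ],
)

```text
clock: 1.15
eef_pos: [505.3, 207.7, 319.5]
tcp_rot: [-3.142, 0.0, 2.005]
contact_force: [0.7, 1.1, -0.2]
opening: 0.996
grasp_force: 0.0
```

>>> arm_command(
  deltas=[
    {"hand":85,"tx":0,"ty":0,"tz":0,"wx":0,"wy":0,"wz":0},
    {"hand":85,"tx":0,"ty":0,"tz":0,"wx":0,"wy":0,"wz":0},
  ],
)

```text
clock: 1.4
eef_pos: [504.6, 209.5, 319.0]
tcp_rot: [-3.141, -0.0, 2.007]
contact_force: [-0.0, -0.1, 1.1]
opening: 0.994
grasp_force: 0.0
```

```bash
python3 -c "
from h import *
d=grab('wrist','w2');print(r.sense()['eef_pos'],r.sense()['tcp_rot'],px(d,[[503,236,95],[503,236,75]]))"
```

```text
[504.39834497 210.0763868  318.87967856] [-3.14096686e+00 -5.10990343e-04  2.00859609e+00] [[323.8 187.7]
 [323.3 184.9]]
```

View pics/w2.png

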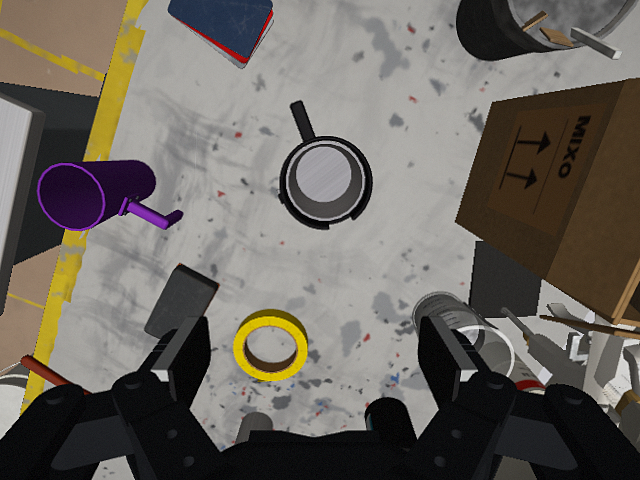

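The wrist view shows the pail from above at (325,182). Its hook handle points to (297,105), and the gap in the guard is near (340,223). I'll enlarge it.

```bash
python3 -c "
from h import *
crop('w2',265,90,385,240,4,'w2c')"
```

```text
(no output)
```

View pics/w2c.png

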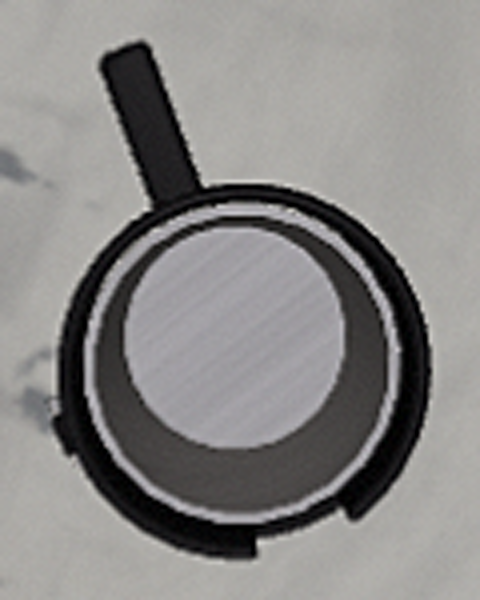

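```bash
python3 -c "
from h import *
d=load('w2');f=lambda u,v,z:at(d,265+u/4,90+v/4,z)
g=f(246,371,95);rm=f(243.5,361,75);fl=f(235,337,4)
a=f(257,556,95);b=f(352,521,95);h=f(125,45,71);h2=f(176,195,71)
ang=lambda v:np.degrees(np.arctan2(v[1],v[0]))
print(g,rm,fl,a,b,h,h2)
c=(g+rm+fl)/3
for c in(c,g,rm,fl):print(ang((a+b)/2-c),ang(c-h),np.hypot(*(a-c)[:2]),np.hypot(*(b-c)[:2]),np.hypot(*(h-c)[:2]),ang(h2-h),np.linalg.norm(a-b))
plan(575,-156,300,1.306,8)
plan(520,-130,250,1.306,8)
"
```

```text
[503.3 241.6  95. ] [503.3 241.6  75. ] [503.6 240.1   4. ] [526.5 199.6  95. ] [544.7 218.4  95. ] [442.9 299.7  71. ] [469.6 272.2  71. ]
-44.910893105256925 -44.086039064253555 47.4958945594248 47.127274480920285 84.22713339536142 -45.84563275571958 26.16639065671844
-45.26484763372735 -43.88806963276249 47.981663164171366 47.45734927279443 83.80793518516015 -45.84563275571958 26.16639065671844
-45.26484763372735 -43.88806963276249 47.981663164171366 47.45734927279443 83.80793518516015 -45.84563275571958 26.16639065671844
-44.18284143909011 -44.47611304195839 46.52590676171717 46.476875970744864 85.06850180883642 -45.84563275571958 26.16639065671844
rows 8 tx -47.47 ty 2.86 tz 2.36 wz 0.0878
rows 8 tx -43.27 ty -3.67 tz 8.61 wz 0.0878
```

```bash
python3 -c "
from h import *
plan(568,-180,300,1.306,9)
"
```

```text
rows 9 tx -44.79 ty 1.62 tz 2.10 wz 0.0781
```

>>> arm_command(
  deltas=[
    {"hand":85,"tx":-44.8,"ty":1.6,"tz":2.1,"wx":0,"wy":0,"wz":0.078},
    {"hand":85,"tx":-44.8,"ty":1.6,"tz":2.1,"wx":0,"wy":0,"wz":0.078},
    {"hand":85,"tx":-44.8,"ty":1.6,"tz":2.1,"wx":0,"wy":0,"wz":0.078},
    {"hand":85,"tx":-44.8,"ty":1.6,"tz":2.1,"wx":0,"wy":0,"wz":0.078},
    {"hand":85,"tx":-44.8,"ty":1.6,"tz":2.1,"wx":0,"wy":0,"wz":0.078},
    {"hand":85,"tx":-44.8,"ty":1.6,"tz":2.1,"wx":0,"wy":0,"wz":0.078},
    {"hand":85,"tx":-44.8,"ty":1.6,"tz":2.1,"wx":0,"wy":0,"wz":0.078},
    {"hand":85,"tx":-44.8,"ty":1.6,"tz":2.1,"wx":0,"wy":0,"wz":0.078},
  ],
)

```text
clock: 2.45
eef_pos: [575.2, -136.1, 301.8]
tcp_rot: [-3.141, -0.0, 1.384]
contact_force: [0.7, -0.1, 0.6]
opening: 0.996
grasp_force: 0.0
```

>>> arm_command(
  deltas=[
    {"hand":85,"tx":-44.8,"ty":1.6,"tz":2.1,"wx":0,"wy":0,"wz":0.078},
    {"hand":85,"tx":0,"ty":0,"tz":0,"wx":0,"wy":0,"wz":0},
    {"hand":85,"tx":0,"ty":0,"tz":0,"wx":0,"wy":0,"wz":0},
    {"hand":85,"tx":0,"ty":0,"tz":0,"wx":0,"wy":0,"wz":0},
  ],
)

```text
clock: 2.95
eef_pos: [568.4, -179.1, 300.3]
tcp_rot: [-3.141, -0.0, 1.308]
contact_force: [0.1, -0.4, -1.1]
opening: 0.994
grasp_force: 0.0
```

```bash
python3 -c "
from h import *
d=grab('wrist','w3');print(r.sense()['eef_pos'],r.sense()['tcp_rot'],r.sense()['qpos'])
q=px(d,[[575,-156,132],[575,-156,80]]);print(q)
u,v=q.mean(0).astype(int); u0,v0=max(0,u-100),max(0,v-90);print(u0,v0)
crop('w3',u0,v0,u0+200,v0+180,3,'w3c')"
```

```text
[ 568.41944709 -179.26604876  300.36032292] [-3.14150237e+00 -2.43619987e-04  1.30811387e+00] [-3.08157442e-01  2.50500006e-01  1.61885848e+00  2.50330853e-04
  1.27233544e+00 -4.55486174e-02]
[[314.1 197.8]
 [314.1 188.8]]
214 103
```

View pics/w3c.png

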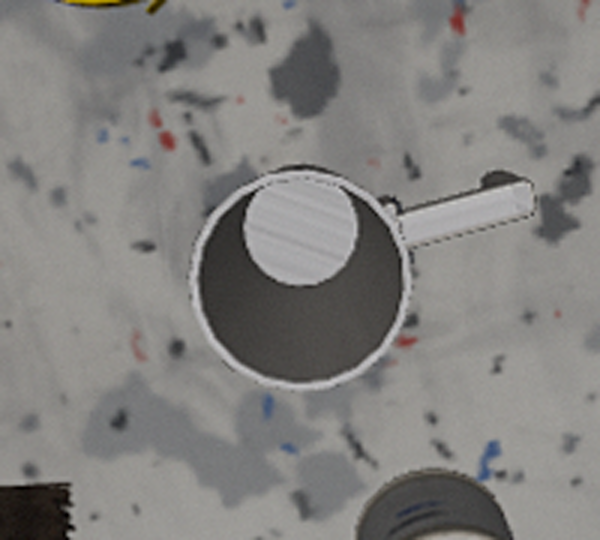

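The grey jug from above: rim centre at crop (300,280), handle running from (404,228) to its tip at (532,198).

```bash
python3 -c "
from h import *
d=load('w3');f=lambda u,v,z:at(d,214+u/3,103+v/3,z)
c=f(300.5,280,132);fl=f(301,229,3);h=f(533,198,87);h2=f(405,229,87)
ang=lambda v:np.arctan2(v[1],v[0])
print(c,fl,h,h2,ang(h-h2),ang(h-c),ang(h-fl),np.hypot(*(h-c)[:2]))
plan(c[0],c[1],160,1.308,4)
"
```

```text
[ 575.4 -154.8  132. ] [ 575.3 -156.1    3. ] [ 652.3 -156.    87. ] [ 610.3 -154.9   87. ] -0.026184490279686477 -0.015603414977837083 0.0012987005685612437 76.9093622389368
rows 4 tx 6.36 ty 0.10 tz 35.09 wz 0.0000
```

>>> arm_command(
  deltas=[
    {"hand":85,"tx":6.2,"ty":0.1,"tz":35,"wx":0,"wy":0,"wz":0},
    {"hand":85,"tx":6.2,"ty":0.1,"tz":35,"wx":0,"wy":0,"wz":0},
    {"hand":85,"tx":6.2,"ty":0.1,"tz":35,"wx":0,"wy":0,"wz":0},
    {"hand":85,"tx":6.2,"ty":0.1,"tz":35,"wx":0,"wy":0,"wz":0},
    {"hand":85,"tx":0,"ty":0,"tz":0,"wx":0,"wy":0,"wz":0},
    {"hand":85,"tx":0,"ty":0,"tz":0,"wx":0,"wy":0,"wz":0},
  ],
)

```text
clock: 3.75
eef_pos: [575.8, -156.8, 161.7]
tcp_rot: [3.14, 0.0, 1.307]
contact_force: [1.1, 1.1, 0.1]
opening: 0.994
grasp_force: 0.0
```

```bash
python3 -c "
from h import *
plan(575.3,-155.3,94,1.308,4)
"
```

```text
rows 4 tx 0.33 ty -0.21 tz 16.92 wz -0.0003
```

Go down and close gently.

>>> arm_command(
  deltas=[
    {"hand":85,"tx":0.3,"ty":-0.2,"tz":17,"wx":0,"wy":0,"wz":0},
    {"hand":85,"tx":0.3,"ty":-0.2,"tz":17,"wx":0,"wy":0,"wz":0},
    {"hand":85,"tx":0.3,"ty":-0.2,"tz":17,"wx":0,"wy":0,"wz":0},
    {"hand":85,"tx":0.3,"ty":-0.2,"tz":17,"wx":0,"wy":0,"wz":0},
    {"hand":85,"tx":0,"ty":0,"tz":0,"wx":0,"wy":0,"wz":0},
    {"hand":75,"tx":0,"ty":0,"tz":0,"wx":0,"wy":0,"wz":0},
    {"hand":68,"tx":0,"ty":0,"tz":0,"wx":0,"wy":0,"wz":0},
    {"hand":66,"tx":0,"ty":0,"tz":0,"wx":0,"wy":0,"wz":0},
  ],
  squeeze=40,
)

```text
clock: 4.75
eef_pos: [574.9, -155.7, 93.0]
tcp_rot: [3.141, 0.0, 1.306]
contact_force: [0.7, 0.8, 0.0]
opening: 0.773
grasp_force: 0.0
```

>>> arm_command(
  deltas=[
    {"hand":60,"tx":0,"ty":0,"tz":0,"wx":0,"wy":0,"wz":0},
    {"hand":55,"tx":0,"ty":0,"tz":0,"wx":0,"wy":0,"wz":0},
    {"hand":50,"tx":0,"ty":0,"tz":0,"wx":0,"wy":0,"wz":0},
    {"hand":45,"tx":0,"ty":0,"tz":0,"wx":0,"wy":0,"wz":0},
    {"hand":45,"tx":0,"ty":0,"tz":0,"wx":0,"wy":0,"wz":0},
  ],
  squeeze=40,
)

```text
clock: 5.38
eef_pos: [574.9, -155.7, 93.5]
tcp_rot: [3.14, 0.0, 1.306]
contact_force: [-2.1, 0.9, 8.6]
opening: 0.742
grasp_force: 42.3
```

>>> arm_command(
  deltas=[
    {"hand":45,"tx":0,"ty":0,"tz":-10,"wx":0,"wy":0,"wz":0},
    {"hand":45,"tx":0,"ty":0,"tz":-23,"wx":0,"wy":0,"wz":0},
    {"hand":45,"tx":0,"ty":0,"tz":-30,"wx":0,"wy":0,"wz":0},
    {"hand":45,"tx":0,"ty":0,"tz":-30,"wx":0,"wy":0,"wz":0},
    {"hand":45,"tx":0,"ty":0,"tz":-30,"wx":0,"wy":0,"wz":0},
    {"hand":45,"tx":0,"ty":0,"tz":-27,"wx":0,"wy":0,"wz":0},
    {"hand":45,"tx":0,"ty":0,"tz":0,"wx":0,"wy":0,"wz":0},
  ],
  squeeze=40,
)

```text
clock: 6.25
eef_pos: [575.7, -155.9, 244.7]
tcp_rot: [3.137, 0.0, 1.306]
contact_force: [0.7, -0.2, -2.3]
opening: 0.742
grasp_force: 44.5
```

```bash
python3 -c "
from h import *
print(r.sense()['contact_force'],r.sense()['wrist_torque'])
plan(503.4,241,243,0.533,15)
"
```

```text
[ 0.71679062 -0.16291551 -2.31958914] [-0.04206115  0.02180734 -0.03019743]
rows 15 tx 19.10 ty -19.89 tz 0.12 wz 0.0515
```

>>> arm_command(
  deltas=[
    {"hand":45,"tx":19.1,"ty":-19.9,"tz":0.1,"wx":0,"wy":0,"wz":0.0515},
    {"hand":45,"tx":19.1,"ty":-19.9,"tz":0.1,"wx":0,"wy":0,"wz":0.0515},
    {"hand":45,"tx":19.1,"ty":-19.9,"tz":0.1,"wx":0,"wy":0,"wz":0.0515},
    {"hand":45,"tx":19.1,"ty":-19.9,"tz":0.1,"wx":0,"wy":0,"wz":0.0515},
    {"hand":45,"tx":19.1,"ty":-19.9,"tz":0.1,"wx":0,"wy":0,"wz":0.0515},
    {"hand":45,"tx":19.1,"ty":-19.9,"tz":0.1,"wx":0,"wy":0,"wz":0.0515},
    {"hand":45,"tx":19.1,"ty":-19.9,"tz":0.1,"wx":0,"wy":0,"wz":0.0515},
    {"hand":45,"tx":19.1,"ty":-19.9,"tz":0.1,"wx":0,"wy":0,"wz":0.0515},
  ],
)

```text
clock: 7.25
eef_pos: [496.0, 50.2, 240.2]
tcp_rot: [-3.14, 0.001, 0.892]
contact_force: [0.7, -0.0, -3.1]
opening: 0.741
grasp_force: 44.7
```

>>> arm_command(
  deltas=[
    {"hand":45,"tx":19.1,"ty":-19.9,"tz":0.1,"wx":0,"wy":0,"wz":0.0515},
    {"hand":45,"tx":19.1,"ty":-19.9,"tz":0.1,"wx":0,"wy":0,"wz":0.0515},
    {"hand":45,"tx":19.1,"ty":-19.9,"tz":0.1,"wx":0,"wy":0,"wz":0.0515},
    {"hand":45,"tx":19.1,"ty":-19.9,"tz":0.1,"wx":0,"wy":0,"wz":0.0515},
    {"hand":45,"tx":19.1,"ty":-19.9,"tz":0.1,"wx":0,"wy":0,"wz":0.0515},
    {"hand":45,"tx":19.1,"ty":-19.9,"tz":0.1,"wx":0,"wy":0,"wz":0.0515},
    {"hand":45,"tx":19.1,"ty":-19.9,"tz":0.1,"wx":0,"wy":0,"wz":0.0515},
    {"hand":45,"tx":0,"ty":0,"tz":0,"wx":0,"wy":0,"wz":0},
  ],
)

```text
clock: 8.25
eef_pos: [501.6, 242.7, 239.4]
tcp_rot: [-3.141, 0.002, 0.535]
contact_force: [-0.4, 0.4, -2.0]
opening: 0.742
grasp_force: 44.8
```

>>> arm_command(
  deltas=[
    {"hand":45,"tx":0,"ty":0,"tz":0,"wx":0,"wy":0,"wz":0},
    {"hand":45,"tx":0,"ty":0,"tz":0,"wx":0,"wy":0,"wz":0},
  ],
)

```text
clock: 8.5
eef_pos: [501.7, 240.6, 240.4]
tcp_rot: [3.141, 0.001, 0.533]
contact_force: [-0.1, 0.5, -1.2]
opening: 0.742
grasp_force: 44.8
```

```bash
python3 -c "
from h import *
plan(503.4,241,205,0.533,4)
d=grab('wrist','w4');s=grab('scene','s4')
c=cv2.resize(cv2.imread('pics/s4.png')[110:230,210:370],None,fx=4,fy=4)[:, :];w=cv2.resize(cv2.imread('pics/w4.png'),(160,120))
c[:120,480:]=w;cv2.imwrite('pics/m4.png',c)
print(px(s,[[503.4,241,95],[503.4,241,152]]))"
```

```text
rows 4 tx 0.41 ty 0.13 tz 8.85 wz 0.0000
[[280.8 179.6]
 [279.5 160.1]]
```

View pics/m4.png

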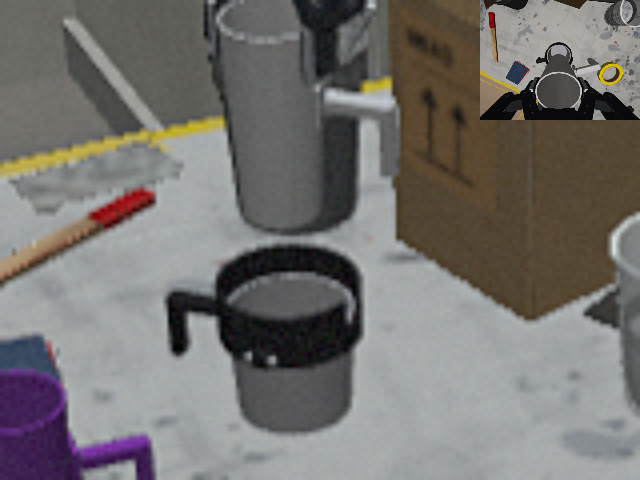

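>>> arm_command(
  deltas=[
    {"hand":45,"tx":1.6,"ty":0.6,"tz":10,"wx":0,"wy":0,"wz":0},
    {"hand":45,"tx":0,"ty":0,"tz":20,"wx":0,"wy":0,"wz":0},
    {"hand":45,"tx":0,"ty":0,"tz":20,"wx":0,"wy":0,"wz":0},
    {"hand":45,"tx":0,"ty":0,"tz":20,"wx":0,"wy":0,"wz":0},
    {"hand":45,"tx":0,"ty":0,"tz":20,"wx":0,"wy":0,"wz":0},
    {"hand":45,"tx":0,"ty":0,"tz":12,"wx":0,"wy":0,"wz":0},
    {"hand":45,"tx":0,"ty":0,"tz":8,"wx":0,"wy":0,"wz":0},
    {"hand":45,"tx":0,"ty":0,"tz":0,"wx":0,"wy":0,"wz":0},
  ],
)

```text
clock: 9.6
eef_pos: [503.6, 241.7, 130.6]
tcp_rot: [-3.142, 0.001, 0.533]
contact_force: [-0.0, 0.4, -2.0]
opening: 0.738
grasp_force: 44.8
```

```bash
python3 -c "
from h import *
plan(503.4,241,100,0.533,1)
s=r.sense();print(s['contact_force'],s['wrist_torque'],s['eef_pos'])
grab('wrist','w5')
crop('w5',190,130,450,325,3,'w5c')"
```

```text
rows 1 tx -0.55 ty 0.45 tz 30.56 wz 0.0002
[-0.04293056  0.38718587 -1.98022291] [ 0.03848328 -0.0111231   0.05902294] [503.64474286 241.67244012 130.55550589]
```

View pics/w5c.png

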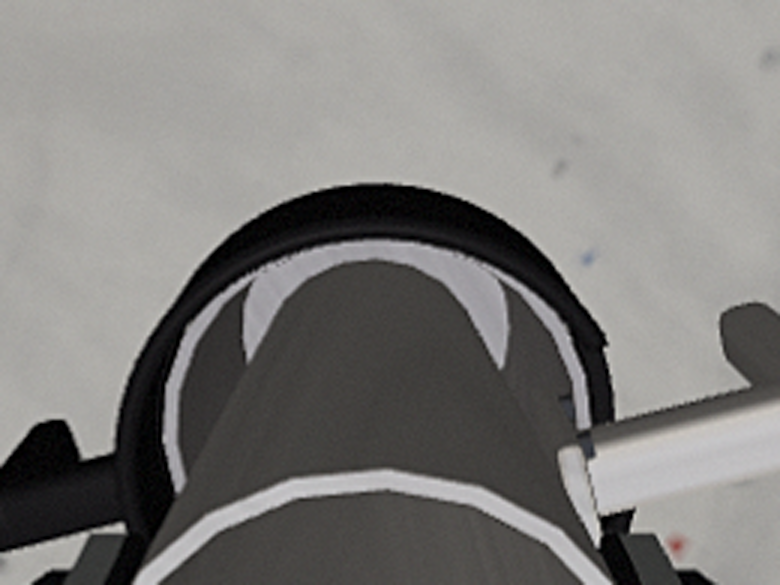

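The wrist view shows the jug foot centred in the pail, and the arm (600,470) between the gap edges at about (605,345) and (630,515). I'll lower it in small steps and watch the force.

>>> arm_command(
  deltas=[
    {"hand":45,"tx":-0.5,"ty":0.4,"tz":6,"wx":0,"wy":0,"wz":0},
    {"hand":45,"tx":0,"ty":0,"tz":6,"wx":0,"wy":0,"wz":0},
    {"hand":45,"tx":0,"ty":0,"tz":4,"wx":0,"wy":0,"wz":0},
    {"hand":45,"tx":0,"ty":0,"tz":2,"wx":0,"wy":0,"wz":0},
    {"hand":45,"tx":0,"ty":0,"tz":2,"wx":0,"wy":0,"wz":0},
    {"hand":45,"tx":0,"ty":0,"tz":1,"wx":0,"wy":0,"wz":0},
    {"hand":45,"tx":0,"ty":0,"tz":0,"wx":0,"wy":0,"wz":0},
  ],
)

```text
clock: 10.52
eef_pos: [503.5, 241.2, 109.9]
tcp_rot: [3.142, -0.0, 0.533]
contact_force: [0.3, 0.0, -2.3]
opening: 0.739
grasp_force: 44.8
```

>>> arm_command(
  deltas=[
    {"hand":45,"tx":0,"ty":0,"tz":1,"wx":0,"wy":0,"wz":0},
    {"hand":45,"tx":0,"ty":0,"tz":1,"wx":0,"wy":0,"wz":0},
    {"hand":45,"tx":0,"ty":0,"tz":0,"wx":0,"wy":0,"wz":0},
  ],
)

```text
clock: 10.9
eef_pos: [503.5, 241.1, 107.8]
tcp_rot: [-3.142, 0.0, 0.533]
contact_force: [0.4, 0.0, -2.2]
opening: 0.738
grasp_force: 44.8
```

>>> arm_command(
  deltas=[
    {"hand":45,"tx":0,"ty":0,"tz":2,"wx":0,"wy":0,"wz":0},
    {"hand":45,"tx":0,"ty":0,"tz":2,"wx":0,"wy":0,"wz":0},
    {"hand":45,"tx":0,"ty":0,"tz":2,"wx":0,"wy":0,"wz":0},
    {"hand":45,"tx":0,"ty":0,"tz":1,"wx":0,"wy":0,"wz":0},
    {"hand":45,"tx":0,"ty":0,"tz":1,"wx":0,"wy":0,"wz":0},
    {"hand":45,"tx":0,"ty":0,"tz":0,"wx":0,"wy":0,"wz":0},
  ],
)

```text
clock: 11.65
eef_pos: [503.5, 241.1, 99.8]
tcp_rot: [-3.142, 0.0, 0.533]
contact_force: [-0.0, -0.1, -1.6]
opening: 0.738
grasp_force: 44.8
```

>>> arm_command(
  deltas=[
    {"hand":45,"tx":0,"ty":0,"tz":1,"wx":0,"wy":0,"wz":0},
    {"hand":45,"tx":0,"ty":0,"tz":0.6,"wx":0,"wy":0,"wz":0},
    {"hand":45,"tx":0,"ty":0,"tz":0,"wx":0,"wy":0,"wz":0},
  ],
)

```text
clock: 12.02
eef_pos: [503.5, 241.1, 98.2]
tcp_rot: [-3.142, 0.0, 0.533]
contact_force: [0.1, 1.2, -1.6]
opening: 0.738
grasp_force: 44.8
```

>>> arm_command(
  deltas=[
    {"hand":45,"tx":0,"ty":0,"tz":0.5,"wx":0,"wy":0,"wz":0},
    {"hand":45,"tx":0,"ty":0,"tz":0.5,"wx":0,"wy":0,"wz":0},
    {"hand":45,"tx":0,"ty":0,"tz":0,"wx":0,"wy":0,"wz":0},
  ],
)

```text
clock: 12.4
eef_pos: [503.8, 241.3, 97.6]
tcp_rot: [3.142, -0.001, 0.533]
contact_force: [-0.8, -0.7, 4.0]
opening: 0.741
grasp_force: 45.1
```

>>> arm_command(
  deltas=[
    {"hand":45,"tx":0,"ty":0,"tz":0.5,"wx":0,"wy":0,"wz":0},
    {"hand":45,"tx":0,"ty":0,"tz":0,"wx":0,"wy":0,"wz":0},
  ],
)

```text
clock: 12.65
eef_pos: [504.1, 241.4, 97.6]
tcp_rot: [3.141, -0.001, 0.533]
contact_force: [-1.9, -0.1, 8.9]
opening: 0.738
grasp_force: 45.4
```

It is home: contact came at 97.6, where 97.5 was expected. I'll relieve the pressure, open and retreat straight up.

>>> arm_command(
  deltas=[
    {"hand":45,"tx":0,"ty":0,"tz":-0.7,"wx":0,"wy":0,"wz":0},
    {"hand":64,"tx":0,"ty":0,"tz":0,"wx":0,"wy":0,"wz":0},
    {"hand":68,"tx":0,"ty":0,"tz":0,"wx":0,"wy":0,"wz":0},
    {"hand":74,"tx":0,"ty":0,"tz":0,"wx":0,"wy":0,"wz":0},
    {"hand":80,"tx":0,"ty":0,"tz":0,"wx":0,"wy":0,"wz":0},
    {"hand":85,"tx":0,"ty":0,"tz":0,"wx":0,"wy":0,"wz":0},
    {"hand":85,"tx":0,"ty":0,"tz":0,"wx":0,"wy":0,"wz":0},
    {"hand":85,"tx":0,"ty":0,"tz":0,"wx":0,"wy":0,"wz":0},
  ],
)

```text
clock: 13.65
eef_pos: [503.6, 241.2, 97.5]
tcp_rot: [3.142, -0.0, 0.533]
contact_force: [-0.6, -0.0, -0.6]
opening: 0.994
grasp_force: 0.0
```

>>> arm_command(
  deltas=[
    {"hand":85,"tx":0,"ty":0,"tz":-8,"wx":0,"wy":0,"wz":0},
    {"hand":85,"tx":0,"ty":0,"tz":-15,"wx":0,"wy":0,"wz":0},
    {"hand":85,"tx":0,"ty":0,"tz":-25,"wx":0,"wy":0,"wz":0},
    {"hand":85,"tx":0,"ty":0,"tz":-30,"wx":0,"wy":0,"wz":0},
    {"hand":85,"tx":0,"ty":0,"tz":-30,"wx":0,"wy":0,"wz":0},
    {"hand":85,"tx":0,"ty":0,"tz":-30,"wx":0,"wy":0,"wz":0},
    {"hand":85,"tx":0,"ty":0,"tz":-20,"wx":0,"wy":0,"wz":0},
    {"hand":85,"tx":0,"ty":0,"tz":0,"wx":0,"wy":0,"wz":0},
  ],
)

```text
clock: 14.65
eef_pos: [504.5, 241.6, 258.0]
tcp_rot: [3.141, -0.004, 0.533]
contact_force: [0.0, 0.7, -0.4]
opening: 0.999
grasp_force: 0.0
```

```bash
python3 -c "
from h import *
s=grab('scene','s6');w=grab('wrist','w6')
a=cv2.resize(cv2.imread('pics/s6.png')[120:240,210:370],None,fx=2.5,fy=2.5);b=cv2.resize(cv2.imread('pics/w6.png'),(400,300))
cv2.imwrite('pics/m6.png',np.hstack([a,b]));print(px(w,[[503.4,241,136]]),px(s,[[503.4,241,136],[503.4,241,152]]))"
```

```text
[[313.3 241.5]] [[279.8 165.7]
 [279.5 160.1]]
```

View pics/m6.png

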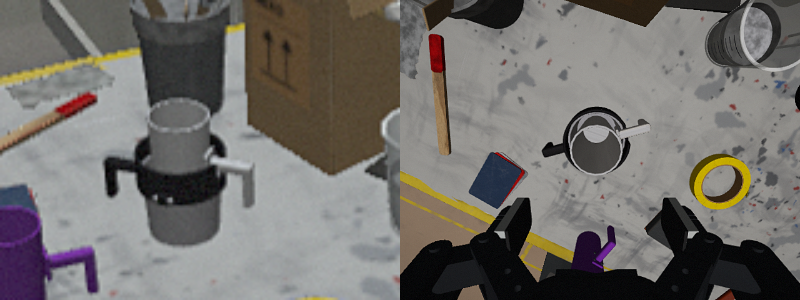

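The jug stands upright in the pail with its arm in the gap (scene crop 215,158), opposite the hook handle (120,165). The gripper is clear, so I'm handing in.

```bash
python3 -c "
from rig import r
print(r.sign_off())"
```

```text
the job is handed in; nothing more can be done
None
```

The jug is nested upright and fully home in the pail, with its handle in the guard's gap; it has been released and the job is handed in at about 15 s of the 72 s allowed.

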